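# Key in a read and hold a rail module flush on the sloped reader

## Task

Start a reading by pressing the three keys of the key box fully down one at a time: first the round key, then the square key, then the bar-shaped key. Then pick up the white stepped module of middling width (36 mm), tilt it to match the sloped reading pad and press its underside flush and centred on the pad, long side up the slope (either end first), gently but so that the sprung pad is pushed in at least half way. Finish still gripping the module and holding it pressed there, and leave the other things on the bench where they are.

Things in the scene. Friction and masses are not known exactly. Their poses are not given: they have to be found in the camera images.
- module: the module to be read: white stepped rail housing, 90 mm long (its x), 36 mm wide (its y). A 33 mm high base carries a raised nose in mid-length, 45 mm long and the full 36 mm wide, whose top is 58 mm above the underside. It stands on its flat underside; origin at the centre of the underside, z up out of the nose. About 0.1 to 0.2 kg. The two ends are alike.
- stand: reader stand fixed to the bench: white foot 130 mm (x) by 100 mm (y) by 22 mm high, two aluminium cheeks (50 mm in x, outer faces 40 mm either side of the middle, up to 84 mm high) and the tilting reading pad between and above them. Origin under its centre; the pad slopes down towards the stand's -x side, its tilt axis is the stand's y, 72 mm above the bench. Nothing of the stand rises above the plane of the pad face.
- cradle (a joint): slope of the reading pad, rad: 0 is level, larger leans the face more towards the stand's -x side. Clamped at a different slope each time (about 0.25 to 0.6); it does not yield to the push needed here.
- pad_face (a point): centre of the reading pad's flat bare aluminium top face, 98 mm (x, up the slope) by 44 mm (y, level); z is the face's outward normal. Moves with the pad.
- pad (a joint): how far the sprung pad is pushed in along its normal, m: 0 is out, 0.008 is its stop. It starts to move at about 3 N and reaches the stop at about 11 N; the module's own weight does not move it.
- keybox: key box fixed to the bench: white, 90 mm (x) by 200 mm (y) by 30 mm high, with three keys in a row along its y, 60 mm apart, in any order. Origin under its centre.
- key_round_top (a point): centre of the top of the round key cap, 28 mm across; 48 mm above the bench when up. Its axes are those of the key box.
- key_round (a joint): how far that key is pressed, m: 0 is up, 0.005 is its stop, reached at about 5 N; springs back
- key_square_top (a point): centre of the top of the square key cap, 24 x 24 mm; 48 mm above the bench when up. Its axes are those of the key box.
- key_square (a joint): how far that key is pressed, m: 0 is up, 0.005 is its stop, reached at about 5 N; springs back
- key_bar_top (a point): centre of the top of the narrow bar-shaped key cap, 42 mm (key box x) by 14 mm (key box y); 48 mm above the bench when up. Its axes are those of the key box.
- key_bar (a joint): how far that key is pressed, m: 0 is up, 0.005 is its stop, reached at about 5 N; springs back
- slim_module: a bystander: slim white rail module, 90 x 18 x 58 mm; origin at the centre of its underside, x along its length
- wide_module: a bystander: broad white rail module, 90 x 70 x 58 mm; origin at the centre of its underside, x along its length
- capacitor: a bystander: black capacitor standing up, 22 mm across, 32 mm high; origin under its centre
- screwdriver: a bystander: screwdriver lying flat, 170 mm long; origin under its middle, x along its length
- wrench: a bystander: small wrench lying flat, 130 mm long; origin under its middle, x along its length
- reel: a bystander: flat grey ring, 52 mm across, 18 mm high; origin under its centre
- jar: a bystander: small closed jar, 44 mm across, 50 mm high; origin under its centre
Mind the look-alikes: they are no part of the job. Leave any yellow look-alike of the module alone.

How it is judged:
By the outcome, as a careful person would: the job done as asked, in the order asked, and still so for the second after the job is handed in, while the arm keeps its last pose, push and grip.
It also fails if it takes over 58 s, if anything falls off the work surface, if the arm or the gripper's body presses on something with over 40 N, if the wrist force passes 120 N, or if a joint passes its speed limit or range.

## Robot

A 7-joint arm with a two-finger parallel gripper is mounted at the origin on the work surface. World frame = base frame: x ahead of the robot, y to its left, z up, the work surface at z = 0. Lengths are in mm, angles in rad, forces in N, time in s.
With the tool pointing down it reaches from about 400 to 900 mm from the base axis. Payload 5.6 kg.
Tool frame: the origin (TCP) lies midway between the tips of the shut fingers; the grasp point (between the pads) lies 19 mm behind it; x points along the fingers, y is the direction in which the jaws open and shut, and the axes are right-handed (so a half turn about x gives the same grasp; the last joint's range is limited). The gripper opens to 92 mm and grips with 3 to 60 N. Pads are 20 mm wide; open, the fingers measure 128 mm over their backs; the gripper's body (75 mm by 189 mm) begins 69 mm behind the grasp point.
Start: joints at [-1.357, 0.468, -0.012, 1.603, 0.006, 1.071, -0.056], TCP at [165.133, 628.681, 214.592] pointing down, gripper open.
Joint ranges: [-2.53, 2.53], [-0.31, 2.02], [-1.57, 1.55], [0.28, 2.44], [-1.29, 4.43], [0.15, 1.84], [-2.92, 2.92]. Speed limits (rad/s): [2.57, 2.57, 3.14, 3.14, 3.14, 3.14, 3.14].

## Interface

Orientations are given as a rotation vector (axis times angle).
In Python, from cell import robot, grip, kin, viewer gives the robot as it stands. Calls block until the motion is done:
- robot.movep(position, orientation): joint-space move of the TCP to a pose.
- robot.servo_line(position, feed=150, rotation=None): straight line of the TCP; rotation=None keeps the orientation; feed is the mean speed in mm/s.
- robot.goto_joints(angles): joint-space move.
- grip(opening, newtons=None): opening from 0.0 (shut) to 1.0 (fully open); newtons is the grip in N (None keeps the last); returns when the fingers have stopped.
- robot.hold(seconds).
- kin.ik(position, orientation): joint angles nearest the present ones, or None.
- robot.observe(): the state.
- viewer.read_camera(name): name is "side" or "top"; returns the picture (420x560x3 uint8, red, green, blue); there is no depth.
- viewer.camera_info(name): a dict with "camera_matrix" (3x3 intrinsics, pixels), "R" (3x3) and "t" (3): a world point X has camera coordinates R X + t. Camera axes: x right, y down, z forward; pixel columns grow to the right and rows downward; lengths in mm; the calibration is good to about 2 mm. A picture is of the moment at which its call begins. camera_info takes no time and is no camera call.
A pose or a line that the arm cannot do raises robot.IKError and nothing moves.
- robot.job_done(): hands the job in, once; it reports no verdict.
Trained networks look in the newest picture that a camera, given by its name, has taken for a name from the list of things; names that differ only in an ending like _2 or _b are one class to them, and where a whole thing is asked for, a point or a joint stands for the part that bears it (a point fixed in the world has none). Each returns a list of dicts, best first, with "confidence" (0 to 1); they miss things now and then, are a little off and sometimes report something else, mostly with a low value. They report only what shows in the picture. A call takes as long as a camera call. They do not tell look-alikes from the thing itself.
- viewer.silhouettes(name, camera): "mask" (420x560 bool, what is visible of it).
- viewer.pinpoint(name, camera): "at" ([x, y, z] in mm, in the coordinates of the camera as it stood for that picture, good to about 4 mm: a listed point, or the origin of a listed thing).
The state is a dict: "t": time; "joints": joint angles; "joint_velocities": joint speeds; "joint_torque": joint torques, N m; "tcp_pos": TCP position; "tcp_rot": TCP orientation; "contact_force": force on the tool from outside, world axes, zero at the start; "wrist_torque": the same for the moment, N m; "grip_width": opening from 0.0 (shut) to 1.0 (fully open).
Only numpy, scipy, OpenCV 4.12 (cv2) and the standard library are available. Lean on these libraries where they do the work, as an engineer would, in place of code of your own. Each camera call takes 0.05 s, during which the arm holds its last target.

## Working session

There is one attempt and no reset: what is moved stays moved. The work goes in short steps, each a Python script; the robot and the scene stay as the last script left them, time stands still between calls to the robot, and variables do not carry over. Pictures are saved under pics/ and viewed, and the job is handed in when it is done.

```bash
ls; mkdir -p pics
python3 - <<'E'
from cell import robot, grip, kin, viewer
import cv2,numpy as np
for c in("side","top"):
    im=viewer.read_camera(c); cv2.imwrite(f"pics/{c}0.png",im[:,:,::-1])
    i=viewer.camera_info(c); print(c,np.round(i["camera_matrix"],1).tolist(),np.round(i["R"],4).tolist(),np.round(i["t"],1).tolist())
print(robot.observe())
E
```

```text
pics
side [[501.8, 0.0, 282.1], [0.0, 501.8, 211.1], [0.0, 0.0, 1.0]] [[0.9849, -0.172, 0.0202], [-0.0967, -0.643, -0.7597], [0.1437, 0.7463, -0.6499]] [-559.2, 133.2, 902.2]
top [[491.7, 0.0, 285.4], [0.0, 491.7, 208.0], [0.0, 0.0, 1.0]] [[0.0879, -0.9961, -0.0005], [-0.9757, -0.086, -0.2013], [0.2005, 0.0181, -0.9795]] [-25.9, 557.7, 1036.2]
{'t': 0.1, 'joints': array([-1.35703211,  0.46828533, -0.01163416,  1.60352584,  0.00599664,
        1.07143776, -0.05626836]), 'joint_velocities': array([-4.92528140e-04, -3.24553766e-03,  5.66782813e-05, -5.89639403e-04,
        7.16762048e-05,  3.18470016e-04, -3.73776366e-04]), 'joint_torque': array([ 1.09886871e-03, -5.21649384e+01, -1.21124971e-02, -2.44369876e+01,
       -5.66718704e-02,  1.40517936e-02,  7.57267844e-05]), 'tcp_pos': array([164.97871761, 628.15880481, 213.74044048]), 'tcp_rot': array([ 0.20029654,  1.56148935, -0.20284368]), 'contact_force': array([ 0.10964469, -0.33974845, -0.17761298]), 'wrist_torque': array([ 0.00545401, -0.01744111,  0.00466898]), 'grip_width': 1.0019463831668316}
```

View pics/side0.png

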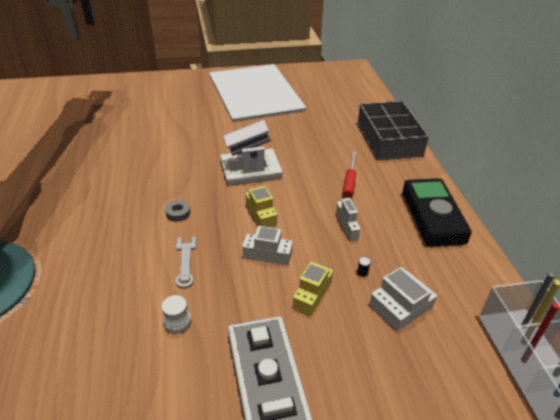

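View pics/top0.png

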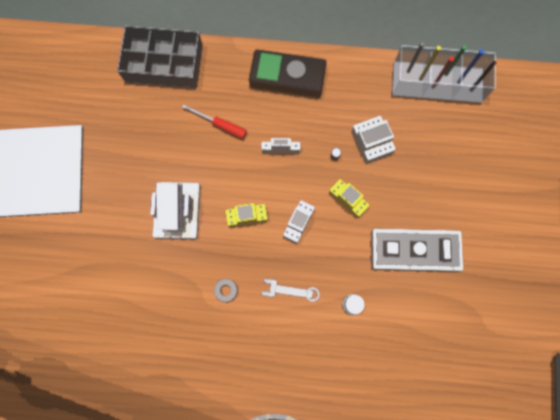

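```bash
cat > h.py <<'E'
from cell import robot, grip, kin, viewer
import cv2,numpy as np
from scipy.spatial.transform import Rotation as Ro
def cam(c):
    i=viewer.camera_info(c); return np.array(i["camera_matrix"]),np.array(i["R"]),np.array(i["t"])
def proj(c,X):
    K,R,t=cam(c); p=(np.atleast_2d(X)@R.T+t)@K.T; return p[:,:2]/p[:,2:]
def towld(c,p):
    K,R,t=cam(c); return R.T@(np.array(p)-t)
def ray(c,uv,z):
    K,R,t=cam(c); d=R.T@np.linalg.inv(K)@np.array([uv[0],uv[1],1.]); o=-R.T@t; return o+d*(z-o[2])/d[2]
E
python3 - <<'E'
from h import *
for c in("side","top"):
    viewer.read_camera(c)
    for n in["module","slim_module","wide_module","pad_face","stand","keybox","key_round_top","key_square_top","key_bar_top"]:
        for d in viewer.pinpoint(n,c):
            w=towld(c,d["at"]); print(c,n,round(d["confidence"],2),w.round(0),proj(c,w)[0].round())
print(robot.observe()["t"])
E
```

```text
side module 0.73 [ 606. -117.    1.] [314. 294.]
side module 0.68 [534.  -8.  -1.] [265. 256.]
side module 0.62 [543. 112.  -1.] [261. 215.]
side module 0.26 [767. 216.  -1.] [350. 177.]
side slim_module 0.97 [710.  49.   0.] [346. 227.]
side wide_module 0.88 [ 749. -164.    3.] [399. 304.]
side wide_module 0.29 [ 499. -278.   49.] [269. 366.]
side pad_face 0.82 [531. 273. 109.] [246. 132.]
side pad_face 0.44 [706. -79.   1.] [362. 272.]
side stand 0.74 [538. 276.  -0.] [249. 170.]
side stand 0.3 [ 496. -279.   49.] [267. 367.]
side keybox 0.9 [ 496. -282.    4.] [267. 385.]
side keybox 0.49 [ 750. -165.    6.] [400. 303.]
side key_round_top 0.67 [ 498. -277.   49.] [268. 365.]
side key_square_top 0.8 [ 489. -218.   51.] [257. 332.]
side key_bar_top 0.77 [ 499. -339.   50.] [276. 404.]
side key_bar_top 0.72 [535.  -6.  -2.] [266. 256.]
side key_bar_top 0.57 [769. 218.  -0.] [351. 176.]
top module 0.78 [ 600. -116.    4.] [346. 200.]
top module 0.72 [540. 114.  -1.] [246. 217.]
top module 0.68 [534. -13.  -2.] [300. 224.]
top slim_module 0.8 [710.  50.  -2.] [280. 150.]
top wide_module 0.96 [ 752. -166.   -3.] [370. 141.]
top pad_face 0.58 [528. 274. 110.] [166. 207.]
top stand 0.59 [539. 280.  -1.] [176. 211.]
top keybox 0.94 [ 494. -276.    5.] [413. 251.]
top key_round_top 0.5 [ 492. -279.   46.] [419. 250.]
top key_square_top 0.67 [ 490. -222.   43.] [393. 249.]
top key_bar_top 0.65 [ 498. -340.   47.] [447. 249.]
1.1
```

Run:
```python
from h import *
a=cv2.imread("pics/side0.png");b=cv2.imread("pics/top0.png")
r=lambda im,x,y,w,h,s:cv2.resize(im[y:y+h,x:x+w],None,fx=s,fy=s,interpolation=cv2.INTER_CUBIC)
A=r(a,205,110,100,75,4);B=r(b,135,170,100,75,4);C=r(a,225,215,100,75,4);D=r(b,260,185,100,75,4)
cv2.imwrite("pics/crop1.png",np.vstack([np.hstack([A,B]),np.hstack([C,D])]))
```

```text
(no output)
```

View pics/crop1.png

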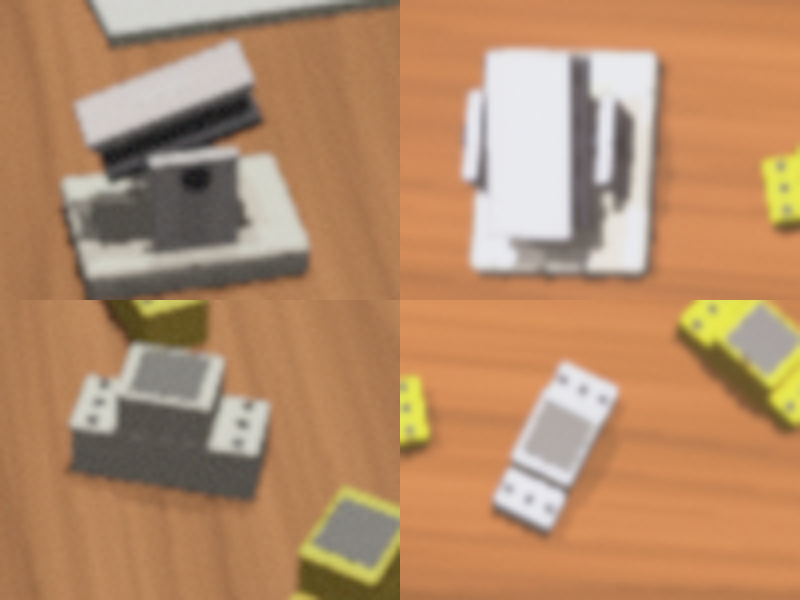

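```bash
cat > fit.py <<'E'
from h import *
from scipy.optimize import least_squares, minimize
from itertools import product
# pad corners: up-slope +x ; fit centre, yaw, tilt
s=np.array([[75,103],[238,42],[253,88],[92,150]])/4+[205,110]
t=np.array([[85,50],[172,50],[170,240],[85,237]])/4+[135,170]
# side: left-top(-x,+y), right-top(+x,+y), right-bot(+x,-y), left-bot(-x,-y); top: TL(+x,+y) TR(+x,-y) BR(-x,-y) BL(-x,+y)
cs=np.array([[-49,22,0],[49,22,0],[49,-22,0],[-49,-22,0.]]);ct=np.array([[49,22,0],[49,-22,0],[-49,-22,0],[-49,22,0.]])
def f(p):
    R=Ro.from_euler("ZY",[p[3],-p[4]]).as_matrix()  # tilt: +x end up
    return np.r_[(proj("side",cs@R.T+p[:3])-s).ravel(),(proj("top",ct@R.T+p[:3])-t).ravel()]
r=least_squares(f,[530,274,110,0,.4]);print("pad",r.x.round(3),"rms",np.sqrt(np.mean(r.fun**2)));print(r.fun.reshape(-1,2).round(1).tolist())
# module masks
def hull(c,X):
    return cv2.convexHull((proj(c,X)*8).astype(np.float32)).astype(np.int32)
def box(l,w,z0,z1): return np.array(list(product([-l/2,l/2],[-w/2,w/2],[z0,z1])))
masks={}
for c in("side","top"):
    viewer.read_camera(c)
    for d in viewer.silhouettes("module",c):
        m=d["mask"];ys,xs=np.nonzero(m);print(c,d["confidence"],xs.mean().round(),ys.mean().round(),m.sum())
        u=proj(c,[534,-10,25])[0]
        if np.hypot(xs.mean()-u[0],ys.mean()-u[1])<12: masks[c]=m
    im=viewer.read_camera(c)
np.savez("masks.npz",**masks)
def cost(p,cs):
    R=Ro.from_euler("Z",p[2]).as_matrix();tot=0
    for c in cs:
        M=np.zeros((420*8,560*8),np.uint8)
        for b in(box(90,36,0,33),box(45,36,33,58)):
            cv2.fillConvexPoly(M,hull(c,b@R.T+[p[0],p[1],0]),1)
        y0,x0=[int(v) for v in proj(c,[534,-10,25])[0][::-1]-50]
        M=M[y0*8:(y0+100)*8,x0*8:(x0+100)*8]
        M=cv2.resize(M.astype(np.float32),(100,100),interpolation=cv2.INTER_AREA)
        tot+=np.abs(M-masks[c][y0:y0+100,x0:x0+100]).sum()
    return tot
for cs_ in(["top"],["side"],["side","top"]):
    if not all(c in masks for c in cs_): continue
    b=min((minimize(cost,[534,-10,y],args=(cs_,),method="Nelder-Mead",options=dict(initial_simplex=[[534,-10,y],[540,-10,y],[534,-4,y],[534,-10,y+.1]])) for y in(-.2,-.45,-.7)),key=lambda r:r.fun)
    print(cs_,b.x.round(3),b.fun)
print(robot.observe()["t"])
E
python3 fit.py
```

```text
pad [5.31246e+02 2.73962e+02 1.01763e+02 6.70000e-02 2.89000e-01] rms 0.6699798057493591
[[-0.2, 0.7], [-0.3, 0.7], [0.2, -0.7], [-1.4, -0.5], [0.4, 0.0], [-0.6, 0.5], [-0.2, -1.2], [0.5, -0.9]]
side 0.93 262.0 207.0 912
side 0.91 312.0 288.0 1310
side 0.57 268.0 247.0 1394
top 0.86 246.0 214.0 751
top 0.78 299.0 221.0 654
top 0.55 349.0 197.0 815
['top'] [ 5.3597e+02 -1.0488e+01 -3.5700e-01] 48.15625
['side'] [ 5.38767e+02 -9.49400e+00 -3.76000e-01] 91.75Traceback (most recent call last):
  File "fit.py", line 39, in <module>
    b=min((minimize(cost,[534,-10,y],args=(cs_,),method="Nelder-Mead",options=dict(initial_simplex=[[534,-10,y],[540,-10,y],[534,-4,y],[534,-10,y+.1]])) for y in(-.2,-.45,-.7)),key=lambda r:r.fun)
  File "fit.py", line 39, in <genexpr>
    b=min((minimize(cost,[534,-10,y],args=(cs_,),method="Nelder-Mead",options=dict(initial_simplex=[[534,-10,y],[540,-10,y],[534,-4,y],[534,-10,y+.1]])) for y in(-.2,-.45,-.7)),key=lambda r:r.fun)
           ~~~~~~~~^^^^^^^^^^^^^^^^^^^^^^^^^^^^^^^^^^^^^^^^^^^^^^^^^^^^^^^^^^^^^^^^^^^^^^^^^^^^^^^^^^^^^^^^^^^^^^^^^^^^^^^^^^^^^^^^^^^^^^^^^^^^^^^^^^^^^
    res = _minimize_neldermead(fun, x0, args, callback, bounds=bounds,
                               **options)
    fxr = func(xr)
    fx = function(np.copy(x), *(wrapper_args + args))
  File "fit.py", line 31, in cost
    cv2.fillConvexPoly(M,hull(c,b@R.T+[p[0],p[1],0]),1)
                         ~~~~^^^^^^^^^^^^^^^^^^^^^^^
  File "fit.py", line 15, in hull
    return cv2.convexHull((proj(c,X)*8).astype(np.float32)).astype(np.int32)
                           ~~~~^^^^^
  File "h.py", line 7, in proj
    K,R,t=cam(c); p=(np.atleast_2d(X)@R.T+t)@K.T; return p[:,:2]/p[:,2:]
          ~~~^^^
  File "h.py", line 5, in cam
    i=viewer.camera_info(c); return np.array(i["camera_matrix"]),np.array(i["R"]),np.array(i["t"])
ValueError: time passes only in moves, steps and waits
```

```bash
python3 - <<'E'
from cell import viewer
import numpy as np,pickle
pickle.dump({c:{k:np.array(v) for k,v in viewer.camera_info(c).items()} for c in("side","top")},open("cams.pkl","wb"))
E
sed -i 's/    i=viewer.camera_info(c); return/    i=CAMS[c]; return/; 3a import pickle; CAMS=pickle.load(open("cams.pkl","rb"))' h.py
cat > fit2.py <<'E'
from h import *
from scipy.optimize import least_squares
px=lambda a,o:(np.array(a)+.5)/4-.5+o
s=px([[75,103],[238,42],[253,88],[92,150]],[205,110]);t=px([[85,50],[172,50],[170,240],[85,237]],[135,170])
cs=np.array([[-49,22,0],[49,22,0],[49,-22,0],[-49,-22,0.]]);ct=np.array([[49,22,0],[49,-22,0],[-49,-22,0],[-49,22,0.]])
fs=px([[65,178],[272,155],[308,240],[88,275]],[205,110]); Fs=np.array([[-65,50,22],[65,50,22],[65,-50,22],[-65,-50,22.]])
ft=px([[258,52],[250,272],[72,268]],[135,170]); Ft=np.array([[65,-50,22],[-65,-50,22],[-65,50,22.]])
def foot(p):
    R=Ro.from_euler("Z",p[2]).as_matrix();o=[p[0],p[1],0]
    return np.r_[(proj("side",Fs@R.T+o)-fs).ravel(),(proj("top",Ft@R.T+o)-ft).ravel()]
r=least_squares(foot,[538,278,0]);print("foot",r.x.round(3),r.fun.reshape(-1,2).round(1).tolist())
# joint: x,y,yaw,tilt,d, + per-camera px shift
def f(p,w=.7):
    Rz=Ro.from_euler("Z",p[2]);R=Ro.from_euler("ZY",[p[2],-p[3]]).as_matrix()
    c=np.array([p[0],p[1],72])+R@[0,0,p[4]]
    sh={"side":p[5:7],"top":p[7:9]}
    return np.r_[(proj("side",cs@R.T+c)+sh["side"]-s).ravel(),(proj("top",ct@R.T+c)+sh["top"]-t).ravel(),(proj("side",Fs@Rz.as_matrix().T+[p[0],p[1],0])+sh["side"]-fs).ravel(),(proj("top",Ft@Rz.as_matrix().T+[p[0],p[1],0])+sh["top"]-ft).ravel(),p[5:9]*w]
r=least_squares(f,[538,278,0,.35,35,0,0,0,0]);print(r.x.round(3));print(r.fun[:-4].reshape(-1,2).round(1).tolist())
J=r.jac;print("sd",(np.sqrt(np.diag(np.linalg.inv(J.T@J)))*.5).round(3))
p=r.x;R=Ro.from_euler("ZY",[p[2],-p[3]]).as_matrix();print("face",(np.array([p[0],p[1],72])+R@[0,0,p[4]]).round(1))
E
python3 fit2.py
python3 - <<'E'
import re
s=open('fit.py').read()
E
```

```text
foot [5.40436e+02 2.74153e+02 7.50000e-02] [[-1.3, 0.4], [0.1, -0.3], [1.2, 2.1], [-0.2, 0.9], [-0.2, -0.8], [-1.0, -0.2], [-0.6, 0.2]]
[ 5.40324e+02  2.76031e+02  7.20000e-02  2.88000e-01  3.15800e+01
  1.38000e-01 -1.10000e-01  7.45000e-01  2.17000e-01]
[[0.3, 0.5], [0.1, 0.4], [0.7, -1.0], [-0.8, -0.8], [0.7, 0.5], [-0.3, 0.8], [0.4, -0.8], [1.1, -0.4], [-1.3, -0.1], [0.1, -0.8], [1.1, 1.6], [-0.3, 0.3], [-0.2, -0.5], [-1.2, -0.0], [-0.7, 0.3]]
sd [1.203 1.422 0.005 0.011 0.876 0.512 0.38  0.621 0.526]
face [531.4 275.4 102.3]
```

```bash
cat >> h.py <<'E'
def ori(ax,y):  # tool x, approx tool y
    x=np.array(ax,float);x/=np.linalg.norm(x);y=np.array(y,float);y-=x*(x@y);y/=np.linalg.norm(y)
    return Ro.from_matrix(np.c_[x,y,np.cross(x,y)]).as_rotvec()
def rot(yaw,tilt): return Ro.from_euler("ZY",[yaw,-tilt]).as_matrix()
E
python3 - <<'E'
from h import *
o=robot.observe();print(o["t"],Ro.from_rotvec(o["tcp_rot"]).as_matrix().round(2).tolist())
F=np.array([531.4,275.4,102.3]);R=rot(.072,.288)
for sg in(1,-1):
    for nm,p,q in [("bar",[498.5,-339.5,80],ori([0,0,-1],[0,sg,0])),("bar90",[498.5,-339.5,80],ori([0,0,-1],[sg,0,0])),("sq",[489,-220,80],ori([0,0,-1],[0,sg,0])),("mod",[536,-10,21],ori([0,0,-1],[sg*.357,sg*.934,0])),("modup",[536,-10,250],ori([0,0,-1],[sg*.357,sg*.934,0])),("pad",F+R@[0,0,20],ori(-R[:,2],sg*R[:,1])),("padup",F+R@[0,0,120],ori(-R[:,2],sg*R[:,1]))]:
        k=kin.ik(p,q);print(sg,nm,None if k is None else np.round(k,2))
E
```

```text
1.4 [[0.0, 0.25, 0.97], [0.0, 0.97, -0.25], [-1.0, 0.0, 0.0]]
1 bar [-0.02  0.67  0.78  1.86 -0.61  0.87  2.63]
1 bar90 [ 0.15  0.6   0.53  1.85 -0.4   0.8   0.89]
1 sq [-0.17  0.54  0.68  2.02 -0.49  0.75  2.37]
1 mod [-0.29  0.58  0.31  2.02 -0.31  0.59  1.43]
1 modup [-0.59  0.26  0.65  1.88 -0.18  1.06  1.34]
1 pad [-0.75  0.38  0.16  2.04  0.19  0.49  0.87]
1 padup [-0.83  0.2   0.21  2.02  0.18  0.69  0.88]
-1 bar [ 0.07  0.63  0.64  1.85 -0.5   0.83 -0.61]
-1 bar90 [-0.29  1.04  1.34  1.87 -1.11  1.22 -1.71]
-1 sq [-0.4   0.69  1.02  2.03 -0.78  0.88 -0.51]
-1 mod [-0.84  0.9   1.11  2.05 -1.06  0.93 -1.06]
-1 modup [-1.04  0.53  1.37  1.9  -0.57  1.19 -1.41]
-1 pad [-1.16  0.43  0.66  2.07 -0.27  0.48 -1.85]
-1 padup [-1.19  0.21  0.62  2.04  0.03  0.68 -2.12]
```

```bash
cat >> h.py <<'E'
def fc(): return np.array(robot.observe()["contact_force"])
def press(p,q):
    z=None
    for z in [45,43,42,41,40,39,38]:
        robot.servo_line([p[0],p[1],z],feed=25 if z==45 else 20)
        f=fc();o=robot.observe();print("  z",z,o["tcp_pos"].round(1)[2],f.round(1),round(o["t"],1))
        if f[2]>9: break
    robot.hold(.15);print("  held",fc().round(1))
    robot.servo_line([p[0],p[1],70],feed=150)
E
python3 - <<'E'
from h import *
q=ori([0,0,-1],[.0,1,0])
grip(0.0,10);print(robot.observe()["t"])
robot.movep([495,-278,120],q);print(robot.observe()["t"])
robot.hold(.2);print(fc())
robot.servo_line([495,-278,52],feed=120);print(robot.observe()["t"])
press([495,-278],q)
E
```

```text
2.7417
6.125
[-0.00769689 -0.07481773  0.03219332]
7.0417
  z 45 45.6 [ 1.7 -0.4  3.5] 7.5
  z 43 43.5 [ 2.1 -1.2  4.8] 7.7
  z 42 43.3 [ 0.1  0.7 12.9] 8.0
  held [ 0.1  0.8 13.4]
```

Run:
```python
from h import *
q=ori([0,0,-1],[.0,1,0])
for p in([489.5,-220],[498.5,-339.5]):
    robot.servo_line([*p,70],feed=200)
    robot.servo_line([*p,52],feed=120);print(p,robot.observe()["t"],fc().round(1))
    press(p,q)
print(robot.observe()["t"])
```

```text
[489.5, -220] 9.2 [-0.2 -0.1 -0.6]
  z 45 45.5 [-0.1 -1.6  3.3] 9.6
  z 43 43.4 [-0.4 -3.5  5.1] 9.9
  z 42 43.3 [-1.5 -0.7 14.4] 10.1
  held [-2.7 -1.9 13.8]
[498.5, -339.5] 11.6667 [ 0.2 -0.2 -0.3]
  z 45 45.4 [0.5 1.3 3.9] 12.1
  z 43 43.5 [1.5 1.  6.5] 12.3
  z 42 43.3 [-0.9  3.5 13.5] 12.6
  held [-1.9  2.8 12.7]
13.0833
```

Run:
```python
from h import *
F=np.array([531,275,102.3]);R=rot(.072,.288);n=R[:,2];q=ori(-n,R[:,1])
robot.servo_line([498.5,-339.5,150],feed=250)
robot.movep(F+R@[-34,0,60],q);print(robot.observe()["t"])
for X in(-34,34):
    robot.servo_line(F+R@[X,0,13],feed=150);robot.hold(.1);b=fc();print("base",b.round(2),round(robot.observe()["t"],2))
    for h in np.arange(11,-9,-1.5):
        robot.servo_line(F+R@[X,0,h],feed=30)
        o=robot.observe();f=(np.array(o["contact_force"])-b);l=R.T@(o["tcp_pos"]-F)
        if f@n>1: 
            print("hit",X,h,l.round(2),(R.T@f).round(2),o["tcp_pos"].round(1),round(o["t"],2));break
    robot.servo_line(F+R@[X,0,15],feed=150)
print(robot.observe()["t"])
```

```text
15.7333
base [-0.25  0.74 -0.35] 16.3
hit -34 2.0 [-33.85   0.07   2.1 ] [ 0.35 -1.46  3.43] [498.  272.7  94.7] 18.05
base [ 1.93 -0.12 -0.84] 19.0
hit 34 11.0 [33.34  0.26 10.89] [-1.22 -0.44  1.08] [559.8 277.3 122.2] 19.25
19.5
```

Run:
```python
from h import *
F=np.array([531,275,102.3]);R=rot(.072,.288);n=R[:,2]
X=34
robot.hold(.15);b=fc();print("base",b.round(2),round(robot.observe()["t"],2))
for h in (12,11,10,9,7.5,6,4.5,3,1.5,0):
        robot.servo_line(F+R@[X,0,h],feed=30)
        robot.hold(.05)
        o=robot.observe();f=(np.array(o["contact_force"])-b);l=R.T@(o["tcp_pos"]-F)
        print(h,l.round(2),(R.T@f).round(2),round(o["t"],2))
        if f@n>2.5: break
robot.servo_line(F+R@[X,0,25],feed=150)
im=viewer.read_camera("side");cv2.imwrite("pics/side1.png",im[:,:,::-1])
print(robot.observe()["t"])
```

```text
base [-0.41  0.75  0.3 ] 19.65
12 [33.91 -0.16 11.83] [-0.47 -0.2  -0.81] 19.95
11 [34.01 -0.05 10.97] [ 0.48 -0.18 -0.71] 20.25
10 [34.01 -0.06  9.98] [ 1.02 -0.11  0.15] 20.55
9 [ 3.399e+01 -2.000e-02  8.960e+00] [ 0.42  0.21 -0.1 ] 20.85
7.5 [ 3.397e+01 -1.000e-02  7.450e+00] [-0.87 -1.77  0.41] 21.15
6 [ 3.397e+01 -1.000e-02  5.950e+00] [ 1.06 -0.7  -1.3 ] 21.45
4.5 [ 3.40e+01 -1.00e-02  4.46e+00] [-0.09 -1.4  -1.05] 21.75
3 [34.23  0.06  3.2 ] [-0.78 -1.6   3.16] 22.05
22.4
```

Run:
```python
from h import *
yaw=-.365;y=[-np.sin(yaw),np.cos(yaw),0];q=ori([0,0,-1],y)
F=np.array([531,275,102.3]);R=rot(.072,.288)
robot.servo_line(F+R@[0,0,80],feed=250)
robot.movep([536,-10,110],q);print(robot.observe()["t"])
grip(0.7,20);print(robot.observe()["t"])
robot.servo_line([536,-10,24],feed=120);print(robot.observe()["t"],fc().round(1))
for c in("side","top"):
    im=viewer.read_camera(c);cv2.imwrite(f"pics/{c}2.png",im[:,:,::-1])
a=cv2.imread("pics/side2.png")[200:300,200:340];b=cv2.imread("pics/top2.png")[160:260,230:370]
cv2.imwrite("pics/crop2.png",cv2.resize(np.vstack([a,b]),None,fx=3,fy=3,interpolation=cv2.INTER_CUBIC))
```

```text
23.9333
24.9583
25.825 [-0.7  0.7  0.2]
```

View pics/crop2.png

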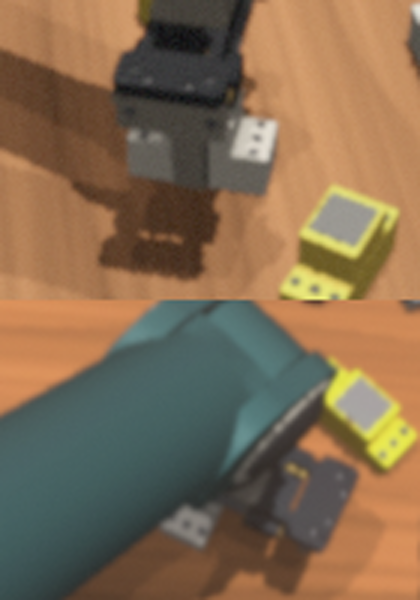

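Run:
```python
from h import *
grip(0.0,30);o=robot.observe();print(o["t"],o["grip_width"]*92,o["contact_force"].round(1))
robot.servo_line([536,-10,60],feed=100)
F=np.array([530.2,275.2,105.]);R=rot(.072,.302);q=ori(-R[:,2],R[:,1])
robot.movep(F+R@[0,0,24+60],q)
robot.hold(.3)
o=robot.observe();print(o["t"],o["grip_width"]*92,o["contact_force"].round(2),o["wrist_torque"].round(3),o["tcp_pos"].round(1),(F+R@[0,0,84]).round(1))
for c in("side","top"):
    im=viewer.read_camera(c);cv2.imwrite(f"pics/{c}3.png",im[:,:,::-1])
a=cv2.imread("pics/side3.png")[60:200,170:340]
cv2.imwrite("pics/crop3.png",cv2.resize(a,None,fx=4,fy=4,interpolation=cv2.INTER_CUBIC))
for d in viewer.pinpoint("module","top"): print("top",round(d["confidence"],2),(R.T@(towld("top",d["at"])-F)).round(1))
viewer.read_camera("side")
for d in viewer.pinpoint("module","side"): print("side",round(d["confidence"],2),(R.T@(towld("side",d["at"])-F)).round(1))
S=viewer.silhouettes("module","side")
for i,d in enumerate(S):
    ys,xs=np.nonzero(d["mask"]);print(d["confidence"],xs.mean(),ys.mean(),len(xs))
print(robot.observe()["t"])
```

```text
26.4583 35.49360536500928 [0.4 1.7 1.8]
28.45 35.84039173389628 [ 0.94 -0.37 -1.63] [-0.037  0.437  0.035] [505.7 272.4 185. ] [505.3 273.4 185.2]
top 0.97 [  11.  -394.5 -111.1]
top 0.57 [ -32.4 -164.2 -100.4]
top 0.5 [-4.4 -4.  54.3]
side 0.92 [ 1.1  1.1 60.4]
side 0.73 [  16.3 -399.2 -112.2]
side 0.71 [ -34.8 -164.5  -99.4]
side 0.47 [ 191.9  -73.6 -170.3]
0.87 311.93061840120663 288.5233785822021 1326
0.58 233.70486486486487 102.63027027027027 925
0.58 261.8599791013584 207.60919540229884 957
0.23 363.55045871559633 266.93119266055044 218
28.75
```

View pics/crop3.png

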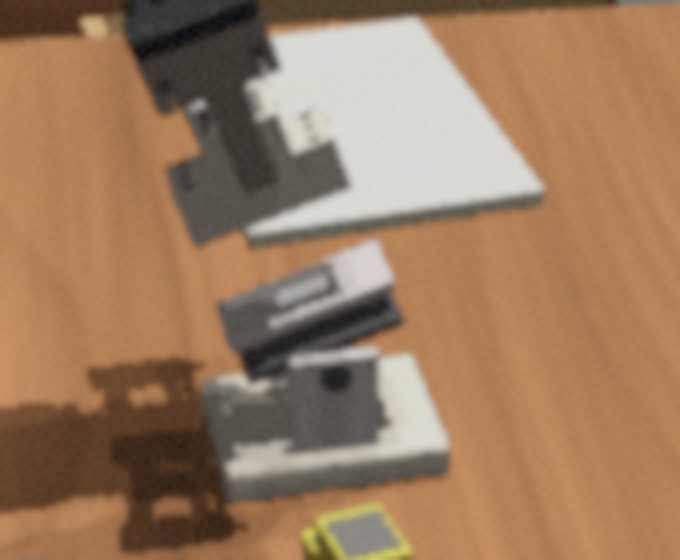

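Run:
```python
from h import *
F=np.array([530.2,275.2,105.]);R=rot(.072,.302)
X=np.array([[-45,-18,60],[45,-18,60],[-45,-18,93],[45,-18,93],[-22.5,-18,93],[22.5,-18,93],[45,18,93]])@R.T+F
print(((proj("side",X)-[170,60]+.5)*4-.5).round(1).tolist())
P=np.array([[-49,22,0],[49,22,0],[49,-22,0],[-49,-22,0.]])@R.T+F
print("pad pred",((proj("side",P)-[170,60]+.5)*4-.5).round(1).tolist())
```

```text
[[192.9, 250.2], [351.4, 188.4], [170.2, 199.0], [332.1, 135.9], [210.7, 183.2], [291.6, 151.7], [318.6, 104.5]]
pad pred [[213.7, 302.5], [375.6, 239.3], [392.9, 279.6], [226.2, 344.5]]
```

Run:
```python
from h import *
F=np.array([530.2,275.2,105.]);R=rot(.072,.302);n=R[:,2]
def st(k,b,bt):
    o=robot.observe();f=R.T@(o["contact_force"]-b);print(k,(R.T@(o["tcp_pos"]-F)).round(2),f.round(1),(R.T@(o["wrist_torque"]-bt)).round(2),round(o["t"],2));return f[2]
robot.servo_line(F+R@[0,0,24+5],feed=80);robot.hold(.3)
B=[];T=[]
for i in range(4):
    o=robot.observe();B.append(o["contact_force"]);T.append(o["wrist_torque"]);robot.hold(.05)
b=np.mean(B,0);bt=np.mean(T,0);np.savez("base.npz",b=b,bt=bt);print(b.round(2),bt.round(2))
for h in (27,25.5,24.5,23.5,22.5,21.5):
    robot.servo_line(F+R@[0,0,h],feed=20);robot.hold(.1)
    if st(h,b,bt)>4: break
for c in("side","top"):
    im=viewer.read_camera(c);cv2.imwrite(f"pics/{c}4.png",im[:,:,::-1])
a=cv2.imread("pics/side4.png")[90:190,190:290];c=cv2.imread("pics/top4.png")[150:250,120:220]
cv2.imwrite("pics/crop4.png",cv2.resize(np.hstack([a,c]),None,fx=4,fy=4,interpolation=cv2.INTER_CUBIC))
```

```text
[-0.31 -0.26 -1.81] [-0.03  0.4  -0.01]
27 [-2.000e-02 -9.000e-02  2.693e+01] [ 0.7 -0.5  0.4] [0.04 0.04 0.01] 30.44
25.5 [-1.000e-02 -6.000e-02  2.548e+01] [0.  0.4 0.3] [-0.03  0.   -0.05] 30.79
24.5 [2.000e-02 1.000e-02 2.452e+01] [-0.6  1.   0.8] [-0.02 -0.02  0.02] 31.14
23.5 [ 0.08  0.08 23.62] [ 0.2 -0.6  2.3] [-0.02  0.01 -0.06] 31.49
22.5 [ 0.06  0.05 22.55] [-0.6 -0.1  4.3] [-0.09  0.05 -0.03] 31.84
```

View pics/crop4.png

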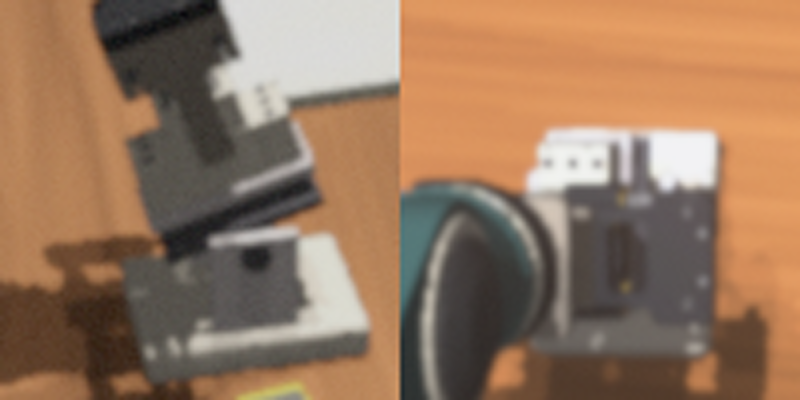

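Run:
```python
from h import *
F=np.array([530.2,275.2,105.]);R=rot(.072,.302);d=-1.2
out=[]
for c,o in(("side",(200,95)),("top",(140,170))):
    im=cv2.imread(f"pics/{c}4.png")[o[1]:o[1]+75,o[0]:o[0]+75]
    im=cv2.resize(im,None,fx=5,fy=5,interpolation=cv2.INTER_CUBIC);im2=im.copy()
    def poly(X,col):
        p=((proj(c,np.array(X,float)@R.T+F)-o+.5)*5-.5).round().astype(int);cv2.polylines(im2,[p],True,col,1)
    poly([[-49,-22,d],[49,-22,d],[49,22,d],[-49,22,d]],(0,0,255))
    poly([[-45,-18,d],[45,-18,d],[45,18,d],[-45,18,d]],(0,255,0))
    poly([[-45,-18,d+33],[45,-18,d+33],[45,18,d+33],[-45,18,d+33]],(255,0,0))
    out.append(np.hstack([im,im2]))
cv2.imwrite("pics/crop5.png",cv2.resize(np.vstack(out),(600,600)) if 0 else np.vstack(out)[:, :])
cv2.imwrite("pics/crop5.png",cv2.resize(np.vstack(out),(600,600)))
```

```text
(no output)
```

View pics/crop5.png

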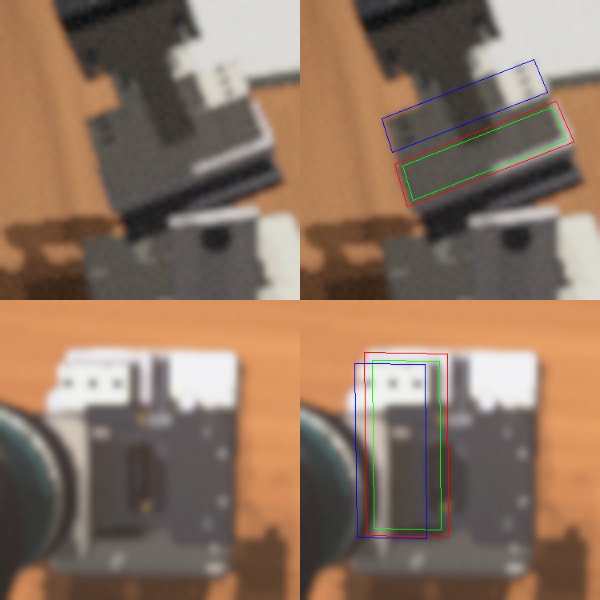

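Run:
```python
from h import *
F=np.array([530.2,275.2,105.]);R=rot(.072,.302);d=-1.2;c="side";o=(215,105);s=12
im=cv2.resize(cv2.imread("pics/side4.png")[o[1]:o[1]+48,o[0]:o[0]+60],None,fx=s,fy=s,interpolation=cv2.INTER_CUBIC)
def poly(X,col):
    p=((proj(c,np.array(X,float)@R.T+F)-o+.5)*s-.5).round().astype(int);cv2.polylines(im,[p],True,col,1)
poly([[-49,-22,d],[49,-22,d],[49,22,d],[-49,22,d]],(0,0,255))
poly([[-45,-18,d],[45,-18,d],[45,18,d],[-45,18,d]],(0,255,0))
cv2.imwrite("pics/crop6.png",im)
```

```text
(no output)
```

View pics/crop6.png

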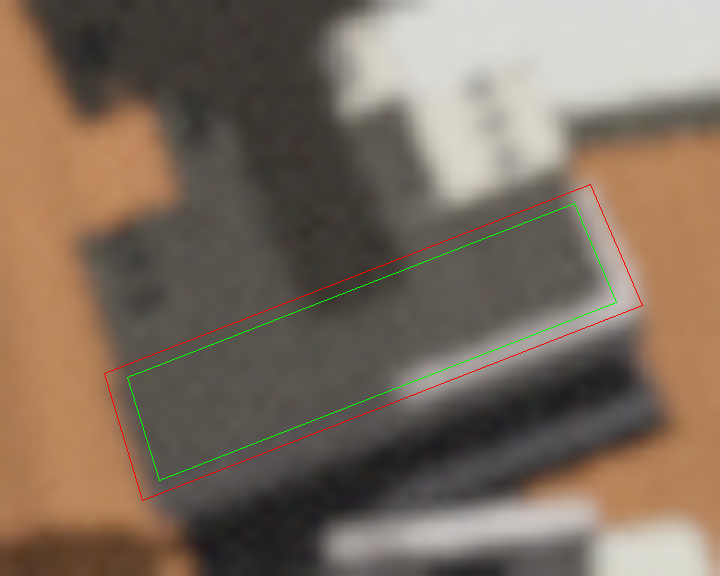

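Run:
```python
from h import *
F=np.array([530.2,275.2,105.]);R=rot(.072,.302);d=-1.2
def samp(c,L):
    im=cv2.imread(f"pics/{c}4.png").astype(np.float32)
    p=proj(c,np.array(L,float)@R.T+F).astype(np.float32)
    return cv2.remap(im,p[:,:1],p[:,1:],cv2.INTER_LINEAR)[:,0,0]
ys=np.arange(-30,-9,1.);print("side y",ys.tolist());print(np.mean([samp("side",[[x,y,d] for y in ys]) for x in(15,20,25,30,35)],0).round().astype(int).tolist())
xs=np.arange(34,56,1.);print("side x",xs.tolist());print(np.mean([samp("side",[[x,y,d] for x in xs]) for y in(-14,-10,-6,-2)],0).round().astype(int).tolist())
# side original pad (before) for edges
im0=cv2.imread("pics/side0.png").astype(np.float32)
def s0(c,L):
    p=proj(c,np.array(L,float)@R.T+F).astype(np.float32);return cv2.remap(cv2.imread(f"pics/{c}0.png").astype(np.float32),p[:,:1],p[:,1:],cv2.INTER_LINEAR)[:,0,0]
for c in("side","top"):
    for nm,u,mk in(("+x",np.arange(40,60),lambda u,v:[u,v,0]),("-x",-np.arange(40,60),lambda u,v:[u,v,0])):
        print(c,nm,np.mean([s0(c,[mk(a,v) for a in u]) for v in(-10,-5,0,5,10)],0).round().astype(int).tolist())
    for nm,u in(("+y",np.arange(14,32)),("-y",-np.arange(14,32))):
        print(c,nm,np.mean([s0(c,[[v,a,0] for a in u]) for v in(-30,-15,0,15,30)],0).round().astype(int).tolist())
```

```text
side y [-30.0, -29.0, -28.0, -27.0, -26.0, -25.0, -24.0, -23.0, -22.0, -21.0, -20.0, -19.0, -18.0, -17.0, -16.0, -15.0, -14.0, -13.0, -12.0, -11.0, -10.0]
[77, 85, 94, 103, 114, 124, 134, 143, 150, 154, 155, 154, 151, 145, 137, 128, 119, 110, 102, 95, 90]
side x [34.0, 35.0, 36.0, 37.0, 38.0, 39.0, 40.0, 41.0, 42.0, 43.0, 44.0, 45.0, 46.0, 47.0, 48.0, 49.0, 50.0, 51.0, 52.0, 53.0, 54.0, 55.0]
[95, 95, 95, 94, 95, 97, 99, 102, 108, 118, 132, 148, 161, 167, 166, 158, 140, 121, 106, 95, 90, 89]
side +x [200, 201, 200, 200, 199, 198, 194, 187, 175, 158, 138, 116, 100, 90, 86, 85, 84, 84, 84, 84]
side -x [203, 203, 203, 203, 202, 199, 194, 184, 169, 149, 127, 108, 96, 89, 86, 86, 86, 87, 87, 88]
side +y [199, 198, 195, 192, 188, 183, 175, 167, 157, 146, 135, 124, 114, 106, 99, 94, 91, 88]
side -y [200, 199, 198, 196, 192, 188, 182, 173, 164, 152, 140, 127, 114, 102, 91, 82, 75, 69]
top +x [237, 237, 237, 237, 237, 236, 234, 230, 225, 214, 196, 176, 150, 126, 111, 96, 94, 91, 92, 92]
top -x [237, 238, 237, 237, 236, 235, 232, 227, 217, 203, 187, 169, 154, 148, 145, 150, 156, 161, 166, 169]
top +y [236, 236, 235, 235, 230, 225, 211, 195, 183, 175, 176, 185, 193, 195, 194, 188, 179, 166]
top -y [237, 237, 237, 237, 236, 235, 230, 225, 206, 184, 157, 129, 111, 102, 98, 100, 102, 103]
```

Run:
```python
from h import *
F=np.array([530.2,275.2,105.]);R=rot(.072,.302);z=np.load("base.npz");b,bt=z["b"],z["bt"]
def st(k):
    o=robot.observe();f=R.T@(o["contact_force"]-b);print(k,(R.T@(o["tcp_pos"]-F)).round(2),f.round(1),(R.T@(o["wrist_torque"]-bt)).round(2),round(o["grip_width"]*92,1),round(o["t"],2));return f[2]
robot.servo_line(F+R@[0,0,27],feed=40)
robot.servo_line(F+R@[.8,-1.5,27],feed=20)
for h in (24.5,22.5,20.5,19.,18.):
    robot.servo_line(F+R@[.8,-1.5,h],feed=20);robot.hold(.15);f=st(h)
    if f>10: break
robot.hold(.3);st("end")
for c in("side","top"):
    im=viewer.read_camera(c);cv2.imwrite(f"pics/{c}5.png",im[:,:,::-1])
d=-5.5
def samp(c,L):
    im=cv2.imread(f"pics/{c}5.png").astype(np.float32)
    p=proj(c,np.array(L,float)@R.T+F).astype(np.float32)
    return cv2.remap(im,p[:,:1],p[:,1:],cv2.INTER_LINEAR)[:,0,0]
ys=np.arange(-30,-9,1.);a=np.mean([samp("side",[[x,y,d] for y in ys]) for x in(15,20,25,30,35)],0);print(a.round().astype(int).tolist(),(a-80).sum()/120)
xs=np.arange(37,56,1.);a=np.mean([samp("side",[[x,y,d] for x in xs]) for y in(-14,-10,-6,-2)],0);print(a.round().astype(int).tolist(),(a-92).sum()/108)
o=(200,80);A=cv2.imread("pics/side5.png")[80:200,180:300];B=cv2.imread("pics/top5.png")[150:270,110:230]
cv2.imwrite("pics/crop7.png",cv2.resize(np.hstack([A,B]),None,fx=3.3,fy=3.3,interpolation=cv2.INTER_CUBIC))
```

```text
24.5 [ 0.82 -1.57 24.46] [0.3 0.3 0.9] [ 0.01  0.02 -0.02] 36.2 32.88
22.5 [ 0.96 -1.42 22.64] [-0.9  0.3  4.3] [-0.04  0.02  0.01] 35.7 33.27
20.5 [ 0.94 -1.44 20.59] [-0.8 -0.   6.7] [-0.05  0.03 -0.02] 36.1 33.67
19.0 [ 0.98 -1.43 19.12] [-1.7 -0.4  8.1] [-0.13  0.07 -0.  ] 35.7 34.08
18.0 [ 0.97 -1.44 18.15] [-1.5 -0.4  9.5] [-0.16  0.15 -0.  ] 36.1 34.48
end [ 0.96 -1.43 18.14] [-0.9 -0.2  8.5] [-0.14  0.12 -0.01] 35.8 34.77
[78, 86, 93, 102, 112, 122, 131, 138, 143, 146, 145, 142, 137, 129, 121, 113, 105, 98, 92, 88, 85] 6.06043
[88, 88, 88, 87, 88, 92, 100, 114, 129, 143, 153, 154, 147, 133, 117, 102, 93, 89, 87] 3.181914
```

View pics/crop7.png

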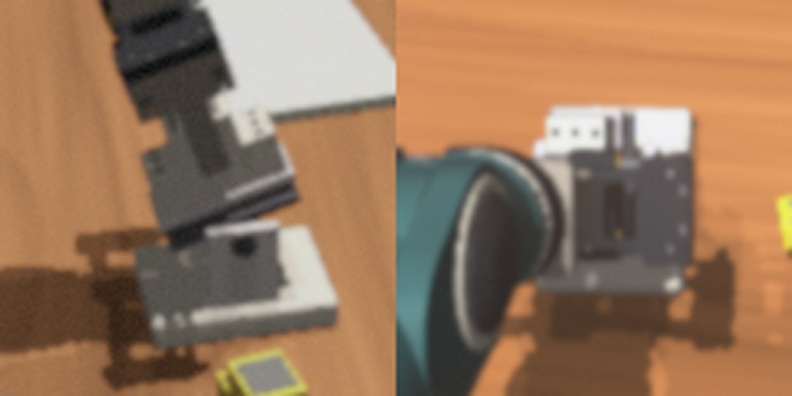

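Run:
```python
from h import *
F=np.array([530.2,275.2,105.]);R=rot(.072,.302);z=np.load("base.npz");b,bt=z["b"],z["bt"]
q=ori(-R[:,2],R[:,1])
def st(k):
    P=[];W=[];T=[]
    for i in range(6):
        o=robot.observe();P.append(o["contact_force"]);T.append(o["wrist_torque"]);robot.hold(.03)
    e=Ro.from_rotvec(o["tcp_rot"])*Ro.from_rotvec(q).inv()
    print(k,(R.T@(o["tcp_pos"]-F)).round(2),(R.T@(np.mean(P,0)-b)).round(2),(R.T@(np.mean(T,0)-bt)).round(3),"rot err",(R.T@e.as_rotvec()).round(4),round(o["t"],2))
st(0)
for a in(-.008,-.016):
    Q=Ro.from_rotvec(R[:,0]*a); rel=R@[.1,0,23.8]
    p=F+R@[.8,-1.5,18-23.8]+Q.apply(rel)
    robot.servo_line(p,feed=20,rotation=(Q*Ro.from_rotvec(q)).as_rotvec());robot.hold(.15);st(a)
```

```text
0 [ 0.96 -1.43 18.16] [-0.88 -0.26  9.06] [-0.096  0.123 -0.022] rot err [ 0.0003 -0.0002 -0.    ] 35.04
-0.008 [ 1.03 -1.2  18.17] [-0.93 -0.17  9.32] [-0.002  0.19  -0.01 ] rot err [-0.0076 -0.0001 -0.0002] 35.64
-0.016 [ 1.01 -1.04 18.16] [-1.29 -0.6   8.86] [ 0.001  0.185 -0.011] rot err [-0.0156 -0.     -0.0001] 36.24
```

Run:
```python
from h import *
F=np.array([530.2,275.2,105.]);R=rot(.072,.302);z=np.load("base.npz");b,bt=z["b"],z["bt"]
q=ori(-R[:,2],R[:,1])
def st(k):
    P=[];W=[];T=[]
    for i in range(6):
        o=robot.observe();P.append(o["contact_force"]);T.append(o["wrist_torque"]);robot.hold(.03)
    print(k,(R.T@(o["tcp_pos"]-F)).round(2),(R.T@(np.mean(P,0)-b)).round(2),(R.T@(np.mean(T,0)-bt)).round(3),round(o["t"],2))
for a,c in((-.01,.0),(-.01,.01),(-.01,.02),(-.01,-.01),(-.01,0)):
    Q=Ro.from_rotvec(R@[a,c,0]); rel=R@[.1,0,23.8]
    p=F+R@[.8,-1.5,18-23.8]+Q.apply(rel)
    robot.servo_line(p,feed=20,rotation=(Q*Ro.from_rotvec(q)).as_rotvec());robot.hold(.15);st((a,c))
```

```text
(-0.01, 0.0) [ 1.03 -1.21 18.17] [-1.03 -0.03  8.99] [ 0.003  0.174 -0.   ] 36.84
(-0.01, 0.01) [ 1.25 -1.17 18.18] [-1.26 -0.64  9.58] [-0.024  0.128  0.006] 37.44
(-0.01, 0.02) [ 1.5  -1.21 18.19] [-1.87 -0.31  9.53] [-0.027  0.115  0.001] 38.04
(-0.01, -0.01) [ 1.37 -1.28 18.31] [ 0.91 -0.57  8.65] [-0.056  0.244  0.012] 38.64
(-0.01, 0) [ 1.58 -1.27 18.28] [-0.44 -1.27  8.92] [-0.058  0.01  -0.033] 39.24
```

Run:
```python
from h import *
for c in("side","top"):
    im=viewer.read_camera(c);cv2.imwrite(f"pics/{c}6.png",im[:,:,::-1])
A=cv2.imread("pics/side6.png");B=cv2.resize(A[85:185,185:310],None,fx=4,fy=4,interpolation=cv2.INTER_CUBIC)[:,:]
cv2.imwrite("pics/side6c.png",B)
d=cv2.absdiff(A,cv2.imread("pics/side0.png")).max(2)
cv2.imwrite("pics/diff6.png",np.hstack([cv2.resize(A,(400,300)),cv2.cvtColor(cv2.resize(d,(400,300)),cv2.COLOR_GRAY2BGR)]))
print(robot.observe()["t"],fc().round(1))
```

```text
39.375 [-2.7 -0.6  6.3]
```

View pics/diff6.png

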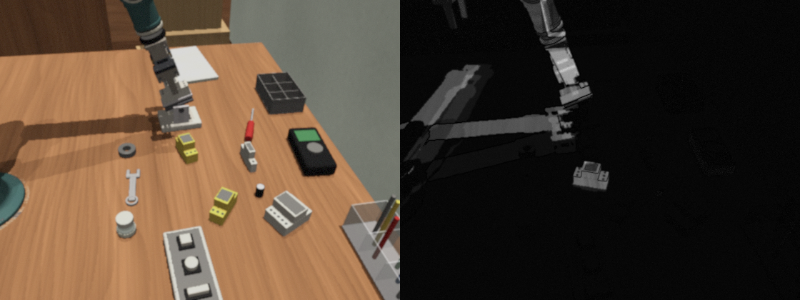

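View pics/side6c.png

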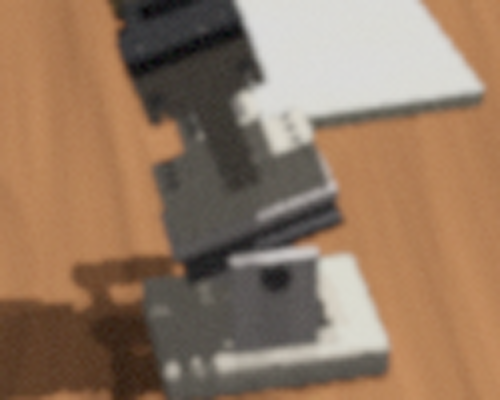

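The side picture shows the module seated on the pad at about (245,135), with even margins. The difference image shows only the module, the arm and shadows changed, so nothing else was moved.

Run:
```python
from h import *
robot.job_done();print(robot.observe()["t"])
```

```text
the job is handed in; nothing more can be done
the job is handed in; nothing more can be done
```

I pressed the round, square and bar keys in that order. Then I picked up the white 36 mm module and handed the job in at about 39.4 s, with the module held pressed on the reading pad.

- **Keys:** each one stopped at a tool height of 43.3 mm with about 13 N on it, so all three reached their stop.
- **Slope:** the pictures gave 0.288 rad, and touching the pad at two points with the closed fingers gave 0.302 rad, which I used. The touches put the face about 3 mm higher than my picture fit. The network put it about 5 mm higher still; the module met the pad where the touches predicted. My first touch at the upper end was a false reading from force noise, so I repeated it.
- **Press:** the last reading was about 8.9 N along the pad's normal, roughly 5.6 mm pushed in against the 4 mm needed. The grip was set to 30 N.
- **Flushness:** I removed a small sideways roll of about 0.01 rad. The remaining moments were about 0.06 N m or less, which suggests the module sits flush.
- **Centring:** along the slope it looks good to about 1 mm. Across the slope I moved it 1.5 mm, but the two cameras disagreed by 1 to 2 mm, so that is the least certain figure.
- **Other things:** comparing the first and last side pictures, only the module, the arm and shadows had changed. Both yellow look-alikes stayed where they were.

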